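# Start up the bench test rig and hold its run button

## Task

Start the bench rig with your closed fingertips: first press the white-barred end of the black rocker on the yellow isolator all the way down to switch on, then press the blue button on the grey console all the way in, where it stays, and last press the green hold-to-run button fully down and keep it held: finish while still holding it down. Press only in that order, do not push the red stop button, and leave the pen, the bush and all the other loose things where they are.

Things in the scene. Friction and masses are not known exactly. Their poses are not given: they have to be found in the camera images.
- isolator: yellow isolator box, fixed to the bench, 78x58 mm, 50 mm high (its black side rails rise to 55.5 mm); origin at the centre of its underside, its axes are x to its rear, y to its left, z up. It carries the rocker: a flat black paddle 64 mm long (along x) by 34 mm wide, its hinge along y through a point 60 mm above the origin, its top face 5 mm above the hinge
- rocker (a joint): angle of the rocker: -0.22 is fully off (the end with the white bar stands up), 0 is level, +0.22 is fully on (the white-barred end, toward the isolator's +x, is down). It stays where it is left; friction needs about 3 N at the white bar to move it. Counts as on above 0.15
- rocker_on (a point): centre of the white bar on the top face of the rocker's ON end, 22 mm from the hinge: the place to press. It stands about 70 mm above the bench when off and sinks about 9.5 mm to on
- console: grey console, fixed to the bench, 150x220 mm; black button deck 60 mm high at the rear, open parts trough (floor 45 mm high, lip 51 mm) along the front; origin at the centre of its underside, its axes are x to its rear, y to its left, z up. Three buttons stand in a row 65 mm apart across the deck, in any order from start to start, 27.5 mm behind the console's centre
- blue_button_base: steel collar of the blue button, 35 mm diameter, 4 mm high; origin at its centre on the deck
- blue_button (a joint): blue button, flat, 30 mm diameter. Its slide reads 0 when fully up and 0.008 m when fully down; it latches, so it stays as far down as it was pushed. About 4 N moves it. Counts as in above 0.005
- blue_button_top (a point): centre of the blue button's top face; it moves with the button (80 mm above the bench when up)
- green_button_base: steel collar of the green button with the button it carries, 35 mm diameter, 4 mm high; origin at its centre on the deck
- green_button (a joint): green hold-to-run button, flat, 30 mm diameter. Its slide reads 0 when fully up and 0.008 m when fully down; a spring lifts it: 2.5 N starts it and 6.5 N bottoms it. Counts as held down above 0.005
- green_button_top (a point): centre of the green button's top face; it moves with the button (80 mm above the bench when up)
- red_button (a joint): red mushroom-headed stop button, 36 mm diameter, on a spring like the green one; slide reads 0 when fully up and 0.008 m when fully down. Not to be pressed
- red_button_top (a point): centre of the red button's top face, 80 mm above the bench when up
- marker: blue-and-white marker pen, 17x135x16 mm, lying in the console's front trough; a loose bystander, origin at the centre of its underside
- bush: cream flanged bush, 34 mm diameter, 26 mm high, standing in the console's front trough; a loose bystander, origin at the centre of its underside
- pulley_a: white pulley, 60 mm diameter, 24 mm high, on the bench scale; a loose bystander, origin at the centre of its underside
- pulley_b: second white pulley, same size, on the bench scale; a loose bystander, origin at the centre of its underside
- tape_measure: orange tape measure, 38x84x68 mm, standing on the bench to the right; a loose bystander, origin at the centre of its underside
- masking_tape: beige tape roll, 100 mm diameter, 25 mm high, on the bench at the right rear; a loose bystander, origin at the centre of its underside
There are look-alikes about, which are no part of the job. Leave any pink look-alike of the isolator alone.

How it is judged (in metres and radians):
On the way, in this order (a step that is already met when the one before it is completed fails the run):
1. the rocker is switched on (value of joint rocker above 0.15 rad), for 0.1 s.
2. the blue button is pushed in, with the rocker on (value of joint rocker above 0.15 rad and value of joint blue_button above 0.005 m), for 0.1 s.
3. the green button is held down, with the rocker on and the blue button in (all of step 2 and value of joint green_button above 0.005 m), for 0.2 s.
At the end, for the whole second after the job is handed in: The rocker is on (above 0.15 rad), the blue button is in (above 5 mm of 8), the green button is held down (above 5 mm of 8) by the fingers with more than 1 N, and the red button is up (less than 2 mm) (all of step 3 and contact force between the fingers and green_button_base above 1 N and value of joint red_button below 0.002 m); the arm keeps its last pose, push and grip.
It fails at once if the red stop button is pressed (2 mm or more) (value of joint red_button above 0.002 m).
It fails at once if the blue button is pushed (over 3 mm) before the rocker is on, or the rocker is switched off again (value of joint blue_button above 0.003 m and value of joint rocker below 0.1 rad).
It fails at once if the green button is pushed (over 3 mm) before the blue button is in (value of joint green_button above 0.003 m and value of joint blue_button below 0.0045 m).
It fails at once if a loose thing is shifted or lifted by more than 15 mm (distance of any of marker, bush, pulley_a, pulley_b, tape_measure, masking_tape from where it was at the start of the episode above 0.015 m).
It also fails if it takes over 38 s, if anything falls off the work surface, if the arm or the gripper's body presses on something with over 40 N, if the wrist force passes 120 N, or if a joint passes its speed limit or range.

## Robot

A 7-joint arm with a two-finger parallel gripper is mounted at the origin on a cart in front of the work surface, level with it; the furniture and walls round the work are solid. World frame = base frame: x ahead of the robot, y to its left, z up, the work surface at z = 0. Lengths are in mm, angles in rad, forces in N, time in s.
With the tool pointing down it reaches from about 425 to 950 mm from the base axis. Payload 4.7 kg.
Tool frame: the origin (TCP) lies at the very end of the fingers, on their centre line; the grasp point (between the pads) lies ctrl.grip_point_offset behind it (ctrl.grip_point_offset is the distance from the TCP to the grasp point, in mm); z points along the fingers, y is the line along which they close (so a half turn about z gives the same grasp; the last joint's range is limited). The gripper opens to 87 mm and grips with 3 to 60 N. Pads are 19 mm wide; open, the fingers measure 117 mm over their backs; the gripper's body (75 mm by 190 mm) begins 51 mm behind the grasp point.
Start: joints at [1.109, 0.469, -0.049, 1.532, 0.024, 1.141, -0.082], TCP at [283.152, -612.76, 222.573] pointing down, gripper open.
Joint ranges: [-2.59, 2.59], [-0.33, 1.99], [-1.39, 1.29], [0.1, 2.45], [-1.04, 4.18], [0.21, 1.99], [-2.66, 2.66]. Speed limits (rad/s): [2.57, 2.57, 3.14, 3.14, 3.14, 3.14, 3.14].

## Interface

Orientations are given as a 3x3 rotation matrix whose columns are the frame's x, y, z axes.
In Python, from rig import ctrl gives the robot as it stands.
- The arm moves only by the shell command python3 -m jog 'ROWS' [OPENING] [FORCE]. ROWS is JSON, a list of rows, each an object of numbers: "tx", "ty", "tz": the shift along the tool's x, y, z in cm; "ax", "ay", "az": the turn, a rotation vector about the tool's x, y, z in rad. In form: [{"tx": .., "ty": .., "tz": .., "ax": .., "ay": .., "az": ..}, ...]. A call has 1 to 5 rows; each row is the pose to reach, as a shift and turn from the pose commanded when the call began, along the tool's axes at that moment; what a row does not reach only later rows make up. A row lasts 1/10 s, in which the tool goes at most 50 mm and 8.59 degrees, less where a joint would pass 70% of its speed; a pose out of reach is approached as far as the arm can. A call with a gripper value outside its range is refused whole. OPENING is the opening, from -1 (shut) to 1 (fully open), set as the call begins (- or left out, the last holds). The fingers move at their own pace and stop on an object; FORCE is the grip in N (left out, the last holds). Time passes only in rows, so rows that repeat a pose let the fingers close. It gives the time, the measured TCP pose, the force, the opening and the grip force at its end, in the units of the state.
- ctrl.sense(): the state, without advancing time (a new reading comes with each control period).
- ctrl.snapshot(name): name is "scene" or "top" or "wrist"; returns a dict with "pixels" (420x560x3 uint8, red, green, blue), "depth" (420x560 float32, mm along the optical axis (not along the pixel's ray), 0 where there is no reading), "intrinsics" (3x3 intrinsics, pixels), "world_to_cam" (4x4, takes a point from world to camera coordinates). Camera axes: x right, y down, z forward; pixel columns grow to the right and rows downward; lengths in mm; the calibration is good to about 2 mm. A picture is of the moment at which its call begins.
- ctrl.sign_off(): hands the job in; it is judged then, once.
The state is a dict: "time_s": time; "joint_pos": joint angles; "joint_vel": joint speeds; "joint_torque": joint torques, N m; "tcp_pos": TCP position; "ee_rot": TCP orientation; "ft_force": force on the tool from outside, world axes, zero at the start; "wrist_torque": the same for the moment, N m; "width": finger opening in mm; "grip_force": force on a finger pad.
Only numpy, scipy, OpenCV 4.12 (cv2) and the standard library are available. Lean on these libraries where they do the work, as an engineer would, in place of code of your own. Each camera call takes 0.05 s, during which the arm holds its last target. There are 200 camera calls.

## Working session

There is one attempt and no reset: what is moved stays moved. The work goes in short steps, Python scripts to look and compute and a shell command to move; the robot and the scene stay as the last step left them, time stands still between calls to the robot, and variables do not carry over. Pictures are saved under pics/ and viewed, at most 10 in all, crops included, and the job is handed in when it is done.

```bash
mkdir -p pics; cat > h.py <<'E'
import numpy as np, cv2
from rig import ctrl
def snap(n,f):
    s=ctrl.snapshot(n); np.savez(''+f+'.npz',**s)
    cv2.imwrite(f'pics/{f}.png',s['pixels'][:,:,::-1]); return s
def world(s,u,v,z=None):
    K=s['intrinsics'];T=np.linalg.inv(s['world_to_cam'])
    r=np.linalg.inv(K)@[u,v,1]
    if z is None:
        p=r*np.median(s['depth'][v-1:v+2,u-1:u+2]); return T[:3,:3]@p+T[:3,3]
    d=T[:3,:3]@r; return T[:3,3]+d*(z-T[2,3])/d[2]
E
python3 - <<'E'
from h import *
snap('top','top1');snap('scene','scene1')
s=ctrl.sense();print(s['time_s'],s['tcp_pos'],s['ee_rot'],s['ft_force'],s['width'])
E
```

```text
0.1 [ 282.88692734 -612.28806452  221.61002165] [[ 9.07802575e-01  4.19397030e-01 -7.84447506e-04]
 [ 4.19397760e-01 -9.07801236e-01  1.56041306e-03]
 [-5.76898131e-05 -1.74554252e-03 -9.99998475e-01]] [0.01810438 0.43321202 0.1537087 ] 87.13436951047163
```

View pics/top1.png

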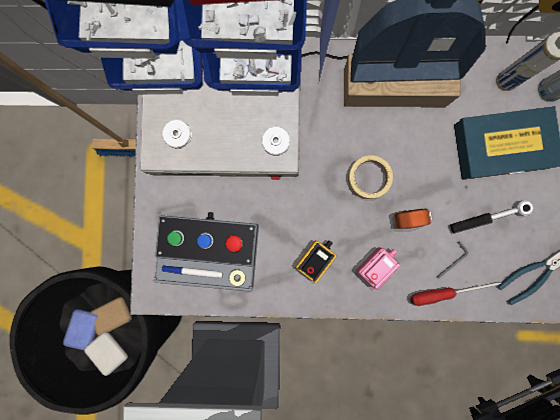

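View pics/scene1.png

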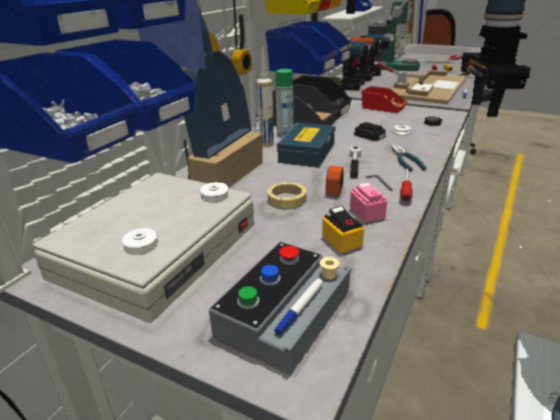

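The top view shows the yellow isolator at (314,261), its pink look-alike at (379,268), green (175,239), blue (205,241) and red (235,244). The blue bins and the pen are not buttons. I'll check the isolator in a close crop.

```bash
python3 - <<'E'
from h import *
s=dict(np.load('top1.npz'))
im=s['pixels'][220:300,280:410,::-1]
cv2.imwrite('pics/crop1.png',cv2.resize(im,None,fx=6,fy=6,interpolation=cv2.INTER_CUBIC))
for n,u,v,z in [('g',175,239,80),('b',205,241,80),('r',235,244,80),('iso',314,261,65)]:
    print(n,world(s,u,v).round(1),world(s,u,v,z).round(1))
E
```

```text
g [539.6  26.3  79.9] [539.6  26.2  80. ]
b [536.3 -39.3  80.7] [536.3 -39.2  80. ]
r [ 530.9 -104.4   80.2] [ 530.9 -104.4   80. ]
iso [ 496.3 -275.9   65.1] [ 496.3 -275.9   65. ]
```

View pics/crop1.png

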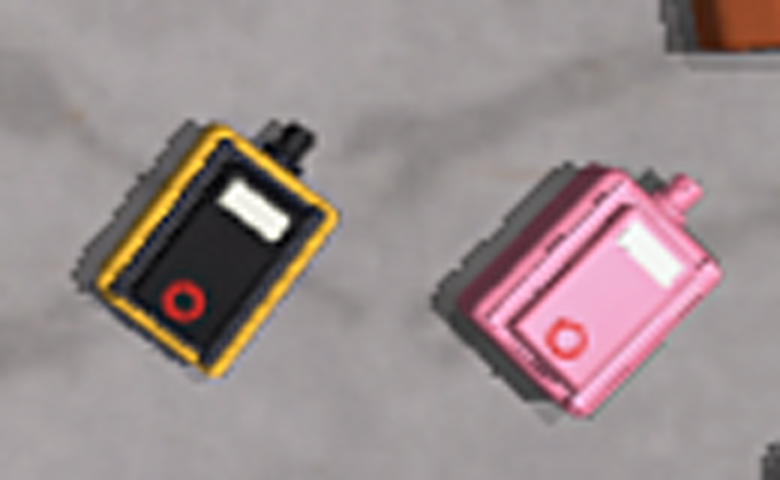

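```bash
cat >> h.py <<'E'
def go(p,yaw=None):
    s=ctrl.sense();R=np.array(s['ee_rot']);d=R.T@(np.array(p)-s['tcp_pos'])/10
    out=[d.round(2)]
    if yaw is not None:
        c,n=np.cos(yaw),np.sin(yaw);Rt=np.array([[c,n,0],[n,-c,0],[0,0,-1.]])
        out.append(cv2.Rodrigues(R.T@Rt)[0].ravel().round(3))
    print('t',s['time_s'],'tcp',s['tcp_pos'].round(1),'shift cm',*out,'F',s['ft_force'].round(1))
E
python3 - <<'E'
from h import *
s=dict(np.load('top1.npz'))
w=world(s,280+254/6,220+211/6,70);r=world(s,280+184/6,220+300/6,60)
d=w-r;yaw=np.arctan2(d[1],d[0]);u=np.array([np.cos(yaw),np.sin(yaw),0])
print(w,r,yaw,np.linalg.norm(d)); t=w+4*u;t[2]=110;print(t);print(ctrl.grip_point_offset)
go(t,yaw)
E
```

```text
[ 509.53424516 -293.49618011   70.        ] [ 476.15438717 -269.06851284   60.        ] -0.6317565990272938 42.554974415161325
[ 512.76221064 -295.85843303  110.        ]
18.700000000000003
t 0.1 tcp [ 282.9 -612.3  221.6] shift cm [ 34.14 -19.07  11.19] [-2.000e-03  1.000e-03  1.065e+00] F [0.  0.4 0.2]
```

```bash
python3 -m jog '[{"tx":34.1,"ty":-19.1,"tz":8,"az":1.065},{"tx":34.1,"ty":-19.1,"tz":8,"az":1.065},{"tx":34.1,"ty":-19.1,"tz":8,"az":1.065},{"tx":34.1,"ty":-19.1,"tz":8,"az":1.065},{"tx":34.1,"ty":-19.1,"tz":8,"az":1.065}]' -1 20
python3 -c "
from h import *
go([512.8,-295.9,120],-.632)"
```

```text
t 0.1 tcp [ 282.9 -612.3  221.6] shift cm [ 34.14 -19.06  10.19] [-2.000e-03  1.000e-03  1.065e+00] F [0.  0.4 0.2]invalid input at $[0]: expected keys tx, ty, tz, ax, ay, az
```

All six keys are required.

```bash
python3 -m jog '[{"tx":34.1,"ty":-19.1,"tz":8,"ax":0,"ay":0,"az":1.065},{"tx":34.1,"ty":-19.1,"tz":8,"ax":0,"ay":0,"az":1.065},{"tx":34.1,"ty":-19.1,"tz":8,"ax":0,"ay":0,"az":1.065},{"tx":34.1,"ty":-19.1,"tz":8,"ax":0,"ay":0,"az":1.065},{"tx":34.1,"ty":-19.1,"tz":8,"ax":0,"ay":0,"az":1.065}]' -1 20
python3 -c "
from h import *
go([512.8,-295.9,120],-.632)"
```

```text
time_s: 0.6
tcp_pos: [426.7, -413.9, 172.1]
ee_rot: [[0.95, -0.313, -0.0], [-0.313, -0.95, 0.0], [-0.0, -0.0, -1.0]]
ft_force: [-0.5, 0.2, -0.2]
width: 54.8
grip_force: 0.0
t 0.6 tcp [ 426.7 -413.9  172.1] shift cm [  4.49 -13.9    5.21] [-0.     0.     0.314] F [-0.5  0.2 -0.2]
```

```bash
python3 -m jog '[{"tx":4.5,"ty":-13.9,"tz":4,"ax":0,"ay":0,"az":0.314},{"tx":4.5,"ty":-13.9,"tz":4,"ax":0,"ay":0,"az":0.314},{"tx":4.5,"ty":-13.9,"tz":4,"ax":0,"ay":0,"az":0.314},{"tx":4.5,"ty":-13.9,"tz":4,"ax":0,"ay":0,"az":0.314},{"tx":4.5,"ty":-13.9,"tz":4,"ax":0,"ay":0,"az":0.314}]'
python3 -c "
from h import *
go([512.8,-295.9,90],-.632); snap('wrist','w1');go([512.8,-295.9,90],-.632)"
```

```text
time_s: 1.1
tcp_pos: [512.1, -295.3, 131.9]
ee_rot: [[0.813, -0.582, -0.001], [-0.582, -0.813, 0.001], [-0.002, 0.0, -1.0]]
ft_force: [-0.6, -0.1, 0.0]
width: 14.9
grip_force: 0.0
t 1.1 tcp [ 512.1 -295.3  131.9] shift cm [0.1  0.01 4.19] [0.    0.002 0.01 ] F [-0.6 -0.1  0. ]
t 1.15 tcp [ 511.2 -297.5  132.4] shift cm [ 0.04 -0.23  4.24] [0.001 0.001 0.007] F [-0.5 -0.3  0.9]
```

View pics/w1.png

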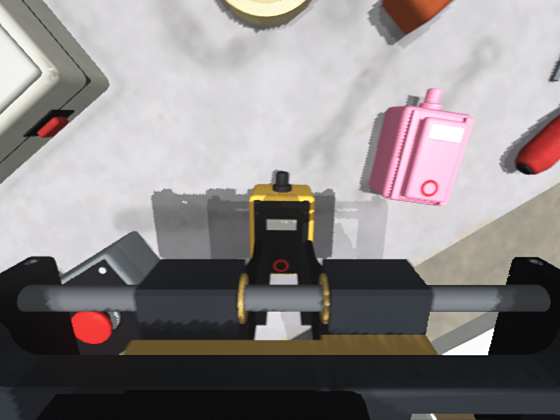

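The wrist view shows the yellow isolator ahead of the fingers, with the white bar at (281,225) and the ring at (281,266), lined up with the tool's x axis. Pink is off to the right.

```bash
python3 -m jog '[{"tx":0,"ty":0,"tz":0,"ax":0,"ay":0,"az":0},{"tx":0,"ty":0,"tz":0,"ax":0,"ay":0,"az":0}]'
python3 -c "
from h import *
s=dict(np.load('w1.npz'));print(world(s,281,225),world(s,281,225,70))
go([512.8,-295.9,80],-.632)"
```

```text
time_s: 1.35
tcp_pos: [510.5, -299.4, 133.2]
ee_rot: [[0.808, -0.589, 0.0], [-0.589, -0.808, -0.001], [0.001, 0.001, -1.0]]
ft_force: [-0.3, 0.5, -0.7]
width: 1.9
grip_force: 0.0
[ 508.23150847 -291.72439189   69.92942033] [ 508.25359131 -291.74095925   70.        ]
t 1.35 tcp [ 510.5 -299.4  133.2] shift cm [-0.03 -0.42  5.32] [ 0.001 -0.001  0.003] F [-0.3  0.5 -0.7]
```

```bash
python3 -m jog '[{"tx":-0.1,"ty":-0.45,"tz":2.5,"ax":0,"ay":0,"az":0},{"tx":-0.1,"ty":-0.45,"tz":4.5,"ax":0,"ay":0,"az":0},{"tx":-0.1,"ty":-0.45,"tz":5.5,"ax":0,"ay":0,"az":0},{"tx":-0.1,"ty":-0.45,"tz":5.5,"ax":0,"ay":0,"az":0},{"tx":-0.1,"ty":-0.45,"tz":5.5,"ax":0,"ay":0,"az":0}]'
python3 -c "
from h import *
go([512.2,-295,62],-.632)"
```

```text
time_s: 1.85
tcp_pos: [513.5, -294.1, 78.4]
ee_rot: [[0.81, -0.587, 0.001], [-0.587, -0.81, -0.001], [0.001, 0.0, -1.0]]
ft_force: [-0.6, 0.9, 0.7]
width: 0.3
grip_force: 0.0
t 1.85 tcp [ 513.5 -294.1   78.4] shift cm [-0.05  0.15  1.64] [ 0.    -0.001  0.005] F [-0.6  0.9  0.7]
```

```bash
python3 -m jog '[{"tx":0,"ty":0.1,"tz":0.4,"ax":0,"ay":0,"az":0},{"tx":0,"ty":0.1,"tz":0.8,"ax":0,"ay":0,"az":0},{"tx":0,"ty":0.1,"tz":1.2,"ax":0,"ay":0,"az":0},{"tx":0,"ty":0.1,"tz":1.5,"ax":0,"ay":0,"az":0},{"tx":0,"ty":0.1,"tz":1.7,"ax":0,"ay":0,"az":0}]'
python3 -m jog '[{"tx":0,"ty":0,"tz":0.1,"ax":0,"ay":0,"az":0},{"tx":0,"ty":0,"tz":0.1,"ax":0,"ay":0,"az":0}]'
```

```text
time_s: 2.35
tcp_pos: [514.9, -295.7, 62.1]
ee_rot: [[0.81, -0.586, 0.005], [-0.586, -0.81, -0.003], [0.006, -0.0, -1.0]]
ft_force: [2.0, -2.4, 6.9]
width: 0.0
grip_force: 3.2
time_s: 2.55
tcp_pos: [514.9, -295.7, 61.5]
ee_rot: [[0.81, -0.586, 0.005], [-0.586, -0.81, -0.003], [0.006, -0.0, -1.0]]
ft_force: [2.4, -2.7, 7.3]
width: 0.5
grip_force: 3.7
```

```bash
python3 -m jog '[{"tx":0,"ty":0,"tz":0.1,"ax":0,"ay":0,"az":0},{"tx":0,"ty":0,"tz":0.2,"ax":0,"ay":0,"az":0},{"tx":0,"ty":0,"tz":0.3,"ax":0,"ay":0,"az":0},{"tx":0,"ty":0,"tz":0.3,"ax":0,"ay":0,"az":0}]'
```

```text
time_s: 2.95
tcp_pos: [515.1, -295.8, 61.0]
ee_rot: [[0.81, -0.586, 0.005], [-0.586, -0.81, -0.003], [0.006, -0.001, -1.0]]
ft_force: [-3.0, 0.4, 22.5]
width: 0.4
grip_force: 11.1
```

The force rises sharply at z=61, which is the expected stop. Lift and verify.

```bash
python3 -m jog '[{"tx":0,"ty":0,"tz":-3,"ax":0,"ay":0,"az":0},{"tx":0,"ty":0,"tz":-6,"ax":0,"ay":0,"az":0},{"tx":0,"ty":0,"tz":-7,"ax":0,"ay":0,"az":0},{"tx":0,"ty":0,"tz":-7,"ax":0,"ay":0,"az":0}]'
python3 -c "
from h import *
s=snap('wrist','w2')
K=s['intrinsics'];W=s['world_to_cam']
u=np.array([.808,-.589,0])
for r in (-14,0,14,22,27):
    p=np.array([509,-292.6,65])+(r-22)*u; c=K@(W@np.r_[p,1])[:3];x=(c/c[2])[:2].round().astype(int);print(r,x,world(s,*x).round(1))
go([536.3,-39.3,110],0)"
```

```text
time_s: 3.35
tcp_pos: [513.3, -294.0, 127.8]
ee_rot: [[0.81, -0.586, 0.002], [-0.586, -0.81, -0.001], [0.002, -0.001, -1.0]]
ft_force: [0.1, 0.2, 0.2]
width: 0.2
grip_force: 0.0
-14 [283 263] [ 518.4 -299.1  152.2]
0 [283 248] [ 519.2 -299.6  136.1]
14 [283 233] [ 501.7 -286.8   62.1]
22 [283 224] [ 508.  -291.3   61.3]
27 [284 218] [ 511.5 -294.9   60.4]
t 3.4 tcp [ 512.4 -293.5  126.3] shift cm [-12.95 -22.     1.65] [-0.     0.001 -0.626] F [ 0.4  0.5 -1. ]
```

Rocker drop about 8.6 mm is close to, but not clearly, full; I'll fit its slope more precisely.

```bash
python3 -c "
from h import *
for f in ('w1','w2'):
    s=dict(np.load(f+'.npz')); P=[]
    for v in range(205,262):
        for x in range(268,298,2):
            p=world(s,x,v); d=(p-[509,-292.6,0]); r=d@[.808,-.589,0]; l=d@[.589,.808,0]
            if -10<r<9 and abs(l)<13 and 50<p[2]<80: P.append([r,p[2]])
    P=np.array(P); c=np.polyfit(P[:,0],P[:,1],1); print(f,len(P),c,np.std(P[:,1]-np.polyval(c,P[:,0])),P.min(0),P.max(0))
"
```

```text
w1 361 [-0.36433421 67.65915793] 6.112469507956238 [-9.98964823 50.37518963] [ 8.99855985 71.31644502]
w2 359 [-0.219735   60.78919481] 0.39772206792033904 [-9.93750732 57.90580625] [ 8.95106286 63.24274527]
```

Slope −0.22: fully on. On to above the blue button.

```bash
python3 -m jog '[{"tx":-13,"ty":-22,"tz":0.5,"ax":0,"ay":0,"az":0},{"tx":-13,"ty":-22,"tz":0.5,"ax":0,"ay":0,"az":0},{"tx":-13,"ty":-22,"tz":0.5,"ax":0,"ay":0,"az":0},{"tx":-13,"ty":-22,"tz":0.5,"ax":0,"ay":0,"az":0},{"tx":-13,"ty":-22,"tz":0.5,"ax":0,"ay":0,"az":0}]'
python3 -m jog '[{"tx":0,"ty":-0.5,"tz":0,"ax":0,"ay":0,"az":0},{"tx":0,"ty":-0.5,"tz":0,"ax":0,"ay":0,"az":0},{"tx":0,"ty":-0.5,"tz":0,"ax":0,"ay":0,"az":0}]'
python3 -c "
from h import *
s=snap('wrist','w3');snap('top','top2');go([536.3,-39.3,83],-.632)"
```

```text
time_s: 3.9
tcp_pos: [534.2, -43.0, 119.8]
ee_rot: [[0.81, -0.586, -0.004], [-0.586, -0.81, 0.0], [-0.003, 0.002, -1.0]]
ft_force: [0.6, -0.3, -0.5]
width: 0.4
grip_force: 0.0
time_s: 4.2
tcp_pos: [537.8, -42.4, 120.6]
ee_rot: [[0.809, -0.587, -0.003], [-0.587, -0.809, -0.001], [-0.002, 0.002, -1.0]]
ft_force: [0.8, -1.1, 0.0]
width: 0.7
grip_force: 0.0
t 4.3 tcp [538.  -43.2 121.1] shift cm [-0.37 -0.22  3.81] [0.002 0.001 0.003] F [-0.2  0.8  0.1]
```

View pics/w3.png

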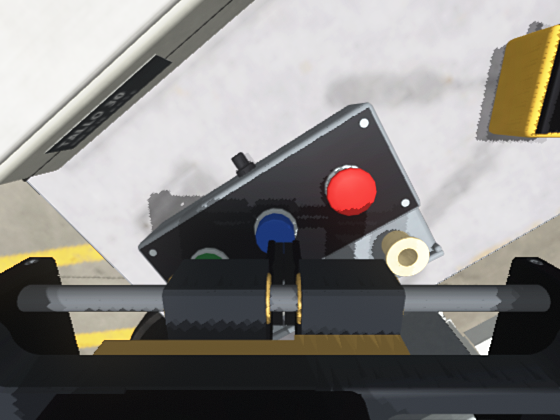

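The fingers hang over the blue button (275,231), with red at (352,190) to the right and green (208,255) to the left. I'll compare the position with the top-view estimate.

```bash
python3 -c "
from h import *
s=dict(np.load('w3.npz'))
for p in ((255,231),(295,231),(275,212),(275,231),(352,190)): print(p,world(s,*p,80).round(1),world(s,*p)[2])"
```

```text
(255, 231) [548.  -25.6  80. ] 63.81773987989092
(295, 231) [530.5 -49.6  80. ] 64.27840404777183
(275, 212) [551.2 -46.5  80. ] 64.29071173706026
(275, 231) [539.2 -37.6  80. ] 80.11883502650429
(352, 190) [ 532.3 -100.4   80. ] 80.196553001763
```

```bash
python3 -m jog '[{"tx":-0.3,"ty":-0.3,"tz":2,"ax":0,"ay":0,"az":0},{"tx":-0.3,"ty":-0.3,"tz":3.2,"ax":0,"ay":0,"az":0},{"tx":-0.3,"ty":-0.3,"tz":3.5,"ax":0,"ay":0,"az":0},{"tx":-0.3,"ty":-0.3,"tz":3.5,"ax":0,"ay":0,"az":0}]'
python3 -m jog '[{"tx":0,"ty":0,"tz":0.4,"ax":0,"ay":0,"az":0},{"tx":0,"ty":0,"tz":0.7,"ax":0,"ay":0,"az":0},{"tx":0,"ty":0,"tz":1.0,"ax":0,"ay":0,"az":0},{"tx":0,"ty":0,"tz":1.3,"ax":0,"ay":0,"az":0},{"tx":0,"ty":0,"tz":1.3,"ax":0,"ay":0,"az":0}]'
```

```text
time_s: 4.7
tcp_pos: [537.6, -37.7, 86.3]
ee_rot: [[0.81, -0.587, -0.001], [-0.587, -0.81, -0.0], [-0.001, 0.001, -1.0]]
ft_force: [1.0, 0.7, 0.7]
width: 0.6
grip_force: 0.0
time_s: 5.2
tcp_pos: [538.5, -37.0, 73.9]
ee_rot: [[0.81, -0.586, 0.001], [-0.586, -0.81, -0.0], [0.001, -0.0, -1.0]]
ft_force: [0.2, -0.5, 0.9]
width: 0.7
grip_force: 0.5
```

```bash
python3 -m jog '[{"tx":0,"ty":0,"tz":0.1,"ax":0,"ay":0,"az":0},{"tx":0,"ty":0,"tz":0.2,"ax":0,"ay":0,"az":0},{"tx":0,"ty":0,"tz":0.3,"ax":0,"ay":0,"az":0},{"tx":0,"ty":0,"tz":0.4,"ax":0,"ay":0,"az":0},{"tx":0,"ty":0,"tz":0.4,"ax":0,"ay":0,"az":0}]'
```

```text
time_s: 5.7
tcp_pos: [538.6, -37.1, 72.1]
ee_rot: [[0.81, -0.586, 0.001], [-0.586, -0.81, -0.0], [0.001, -0.0, -1.0]]
ft_force: [-4.3, -0.7, 18.2]
width: 0.3
grip_force: 9.3
```

Bottomed at 72.1. Lift, and move to green, with a depth check of blue.

```bash
python3 -m jog '[{"tx":0,"ty":0,"tz":-2.5,"ax":0,"ay":0,"az":0},{"tx":0,"ty":0,"tz":-5,"ax":0,"ay":0,"az":0},{"tx":-3.6,"ty":-5.3,"tz":-5,"ax":0,"ay":0,"az":0},{"tx":-3.6,"ty":-5.3,"tz":-5,"ax":0,"ay":0,"az":0},{"tx":-3.6,"ty":-5.3,"tz":-5,"ax":0,"ay":0,"az":0}]'
python3 -m jog '[{"tx":0,"ty":0,"tz":0,"ax":0,"ay":0,"az":0},{"tx":0,"ty":0,"tz":0,"ax":0,"ay":0,"az":0}]'
python3 -c "
from h import *
s=snap('wrist','w4');go([540.5,27,85],-.632)
K=s['intrinsics'];W=s['world_to_cam']
for p in ([538,-38,72],[541,27,80],[509,-292.6,61]):
    c=K@(W@np.r_[p,1])[:3];x=(c/c[2])[:2].round().astype(int);print(x,world(s,*x).round(1) if 1<x[0]<558 and 1<x[1]<418 else '')
"
```

```text
time_s: 6.2
tcp_pos: [539.3, 30.9, 119.4]
ee_rot: [[0.814, -0.581, -0.001], [-0.581, -0.814, 0.002], [-0.002, -0.001, -1.0]]
ft_force: [-0.5, -0.6, 0.2]
width: 0.3
grip_force: 0.0
time_s: 6.4
tcp_pos: [539.5, 25.5, 119.3]
ee_rot: [[0.809, -0.588, -0.001], [-0.588, -0.809, -0.001], [-0.0, 0.002, -1.0]]
ft_force: [-0.1, 0.4, 0.5]
width: 0.3
grip_force: 0.0
t 6.45 tcp [539.6  25.5 119.4] shift cm [-0.02 -0.18  3.44] [0.001 0.    0.004] F [0.2 0.1 0.6]
[354 179] [537.9 -38.3  72. ]
[279 229] [541.   26.7  79.9]
[717 -21]
```

View pics/w4.png

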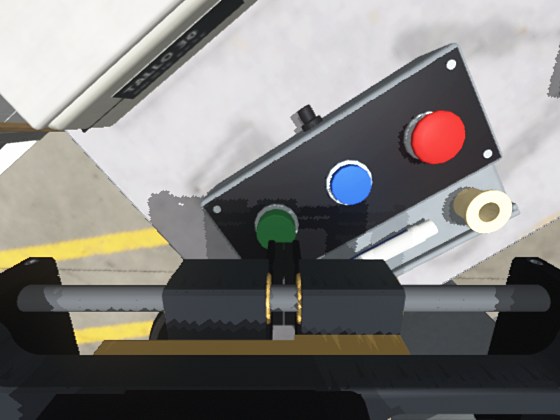

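The picture shows blue sunk at (350,183), measured at 72 mm so fully in, and green under the fingers at (277,228), still up at 80 mm.

```bash
python3 -m jog '[{"tx":0,"ty":-0.2,"tz":2,"ax":0,"ay":0,"az":0},{"tx":0,"ty":-0.2,"tz":3.2,"ax":0,"ay":0,"az":0},{"tx":0,"ty":-0.2,"tz":3.5,"ax":0,"ay":0,"az":0},{"tx":0,"ty":-0.2,"tz":3.5,"ax":0,"ay":0,"az":0}]'
python3 -m jog '[{"tx":0,"ty":0,"tz":0.4,"ax":0,"ay":0,"az":0},{"tx":0,"ty":0,"tz":0.8,"ax":0,"ay":0,"az":0},{"tx":0,"ty":0,"tz":1.2,"ax":0,"ay":0,"az":0},{"tx":0,"ty":0,"tz":1.5,"ax":0,"ay":0,"az":0},{"tx":0,"ty":0,"tz":1.5,"ax":0,"ay":0,"az":0}]'
```

```text
time_s: 6.85
tcp_pos: [540.7, 28.2, 84.2]
ee_rot: [[0.81, -0.587, -0.002], [-0.587, -0.81, -0.0], [-0.001, 0.001, -1.0]]
ft_force: [-0.6, 0.8, 0.3]
width: 0.5
grip_force: 0.0
time_s: 7.35
tcp_pos: [542.0, 28.7, 72.3]
ee_rot: [[0.81, -0.586, 0.002], [-0.586, -0.81, -0.0], [0.001, -0.001, -1.0]]
ft_force: [-4.6, -1.0, 18.4]
width: 0.4
grip_force: 9.1
```

Bottomed with 18 N. Hold for a moment, check that it is steady, then hand in.

```bash
python3 -m jog '[{"tx":0,"ty":0,"tz":0,"ax":0,"ay":0,"az":0},{"tx":0,"ty":0,"tz":0,"ax":0,"ay":0,"az":0},{"tx":0,"ty":0,"tz":0,"ax":0,"ay":0,"az":0},{"tx":0,"ty":0,"tz":0,"ax":0,"ay":0,"az":0},{"tx":0,"ty":0,"tz":0,"ax":0,"ay":0,"az":0}]' && python3 -c "
from h import *
s=ctrl.sense();print(s['tcp_pos'],s['ft_force'])
if s['tcp_pos'][2]<73.5 and s['ft_force'][2]>8: print(ctrl.sign_off())"
```

```text
time_s: 7.85
tcp_pos: [542.0, 28.6, 72.3]
ee_rot: [[0.81, -0.586, 0.002], [-0.586, -0.81, -0.0], [0.002, -0.001, -1.0]]
ft_force: [-4.8, -1.3, 16.8]
width: 0.6
grip_force: 8.7
[542.0065769   28.64369164  72.26826903] [-4.77061279 -1.25362438 16.8433701 ]
the job is handed in; nothing more can be done
None
```

I pressed the rocker fully on (slope 0.22 rad), then the blue button fully in (top at 72 mm), then the green button to its stop, and handed in at about 8 s still holding green down with about 17 N; the hand-in call returned no verdict.

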